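Open the thickness gauge for loading and hold it open

TASK

Open the thickness gauge so that a Petri dish can be slid under its tip. Lift the loose blue dust cap off the top of the gauge and set it down, not drop it, mouth down in the round recess of the wooden accessory block; then grip the black knob this uncovers and pull the sprung rod straight up until the red line on the rod is level with the rim of the barrel. Finish holding the rod there, since it springs back if let go, and leave the other things on the bench as they are.

Things in the scene. Friction and masses are not known exactly. Their poses are not given: they have to be found in the camera images.
- gauge: dial thickness gauge on a grey stand, fixed; origin on the bench under the upright spindle axis, x from the dial to the column. Base 150 x 104 x 22 mm (53 mm ahead of the axis, 97 behind). Dial 63 mm wide, top at z = 148 mm; column 68 mm behind the axis, top at 158. Above the dial the barrel: shoulder of 30 mm diameter up to z = 163 carries the cap, then a spigot of 22 mm up to the rim at 173
- barrel_rim (a point): centre of the upper rim of the barrel, on the spindle axis, 173 mm above the bench; the rod comes out here
- lift_rod: the sprung rod of bright steel, 10 mm in diameter, with the black knob at its top; it slides only up and down in the gauge, by at most 48 mm. Origin on its axis, on the bench (z = 0) while the rod is at rest, so its z is the pull. The spring pulls back with about 4 N at rest and 9 N at the red line, its weight included, and returns the rod when let go
- red_line (a point): centre of the red line, 4 mm wide, round the rod; hidden in the barrel 32 mm below the rim at rest, it rises with the rod, so a pull of 32 mm brings it level with the rim
- knob (a point): centre of the black ribbed pull knob on the rod, 16 mm in diameter and 20 mm tall; at rest its underside is 10 mm above the rim; under the cap at the start
- dust_cap: loose blue plastic cap, closed on top, outside 30 mm in diameter and 48 mm tall, bore 25 mm, about 30 g, origin at the centre of its open mouth (underside), z up. It stands on the shoulder of the barrel, over the spigot and knob; it must rise 45 mm to clear the knob
- accessory_block: wooden block fixed to the bench, 60 x 120 x 24 mm (x, y, z), origin at the centre of its underside; the round recess for the cap is in its middle; four small steel contact points stand 5 mm above its top near the ends, 43 mm from the middle along y
- recess (a point): centre of the floor of the recess, 14 mm above the bench; the recess is 34 mm in diameter and 10 mm deep, with a 1.5 mm chamfer, open to the top
- petri_a: bystander: closed Petri dish 60 mm in diameter, 14 mm tall, loose, the dish to be measured later; origin at the centre of its underside
- objective_case: bystander: objective canister with black screw lid, 42 mm in diameter and 79 mm tall, loose; origin at the centre of its underside
Things that resemble listed ones, but are neither listed nor needed, are in the scene too. There is more than one size of the dust_cap; the one meant has the size given above.

How it is judged:
By the outcome, as a careful person would: the job done as asked, in the order asked, and still so for the second after the job is handed in, while the arm keeps its last pose, push and grip.
It also fails if it takes over 51 s, if anything falls off the work surface, if the arm or the gripper's body presses on something with over 40 N, if the wrist force passes 120 N, or if a joint passes its speed limit or range.

ROBOT

A 6-joint arm with a two-finger parallel gripper is mounted at the origin on a cart in front of the work surface, level with it; the furniture and walls round the work are solid. World frame = base frame: x ahead of the robot, y to its left, z up, the work surface at z = 0. Lengths are in m, angles in rad, forces in N, time in s.
With the tool pointing down it reaches from about 0.425 to 0.95 m from the base axis. Payload 3.5 kg.
Tool frame: the origin (TCP) lies midway between the tips of the shut fingers; the grasp point (between the pads) lies 19 mm behind it; z points along the fingers, y is the line along which they close (so a half turn about z gives the same grasp; the last joint's range is limited). The gripper opens to 85 mm and grips with 20 to 120 N. Pads are 22 mm wide; open, the fingers measure 114 mm over their backs; the gripper's body (76 mm by 85 mm) begins 54 mm behind the grasp point. The pads swing forward as they close: fully open they stand 13 mm farther back than shut.
Start: joints at [-1.494, 0.286, 1.577, -0, 1.279, -0.15], TCP at [0.152, -0.658, 0.231] pointing down, gripper open.
Joint ranges: [-2.77, 2.77], [-0.9, 2.22], [0.21, 2.48], [-1.53, 4.67], [0.24, 2.81], [-2.84, 2.84]. Speed limits (rad/s): [2.79, 2.79, 3.14, 3.14, 3.14, 3.14].

INTERFACE

Orientations are given as a unit quaternion [x, y, z, w].
In Python, from plant import ctrl gives the robot as it stands. The module is installed in compiled form; this text tells all that it offers.
- The arm moves only by the shell command python3 -m inch 'ROWS' [FORCE]. ROWS is JSON, a list of rows, each a list of 5 numbers: the closure, from 0 (fully open) to 1 (shut), then the shift along the tool's x, y, z in m, then the turn about the tool's z in degrees. A call has 1 to 5 rows; each row is the pose to reach, as a shift and turn from the pose commanded when the call began, along the tool's axes at that moment; what a row does not reach only later rows make up. A row lasts 1/12 s, in which the tool goes at most 41.7 mm and 7.16 degrees, less where a joint would pass 70% of its speed; a pose out of reach is approached as far as the arm can. A call with a gripper value outside its range is refused whole. The fingers move at their own pace and stop on an object; FORCE is the grip in N (left out, the last holds). Time passes only in rows, so rows that repeat a pose let the fingers close. It gives the time, the measured TCP pose, the force, the opening and the grip force at its end, in the units of the state.
- ctrl.get_state(): the state, without advancing time (a new reading comes with each control period).
- ctrl.read_camera(name): name is "scene" or "top" or "wrist"; returns a dict with "pixels" (400x640x3 uint8, red, green, blue), "depth" (400x640 float32, m along the optical axis (not along the pixel's ray), 0 where there is no reading), "fx", "fy", "cx", "cy" (pixels), "xyz" and "rotation" of the camera in the world; the wrist camera has in their place "mount" (4x4, takes a point from camera to tool coordinates, whose origin is the TCP and whose axes are the flange's). Camera axes: x right, y down, z forward; pixel columns grow to the right and rows downward; lengths in m; the calibration is good to about 2 mm. A picture is of the moment at which its call begins: read the wrist's pose just before it.
- ctrl.sign_off(): hands the job in; it is judged then, once.
Trained networks look in a picture, given as the dict that the camera call returned (one of the last four; its "shot" number tells which), for a name from the list of things; names that differ only in an ending like _2 or _b are one class to them, and where a whole thing is asked for, a point or a joint stands for the part that bears it (a point fixed in the world has none). Each returns a list of dicts, best first, with "score" (0 to 1); they miss things now and then, are a little off and sometimes report something else, mostly with a low value. They report only what shows in the picture. A call takes as long as a camera call. They do not tell look-alikes from the thing itself.
- ctrl.spot_in(query, picture): "at" ([column, row] in pixels, amid what is visible of it).
- ctrl.tip_of(query, picture): "at" ([column, row] in pixels: a listed point, or the origin of a listed thing).
The state is a dict: "time": time; "qpos": joint angles; "dq": joint speeds; "joint_efforts": joint torques, N m; "eef_pos": TCP position; "tcp_rot": TCP orientation; "contact_force": force on the tool from outside, world axes, zero at the start; "wrist_torque": the same for the moment, N m; "opening": opening from 0.0 (shut) to 1.0 (fully open); "finger_force": force on a finger pad.
Only numpy, scipy, OpenCV 4.12 (cv2) and the standard library are available. Lean on these libraries where they do the work, as an engineer would, in place of code of your own. Each camera call takes 0.05 s, during which the arm holds its last target. There are 200 camera calls.

## Working session

There is one attempt and no reset: what is moved stays moved. The work goes in short steps, Python scripts to look and compute and a shell command to move; the robot and the scene stay as the last step left them, time stands still between calls to the robot, and variables do not carry over. Pictures are saved under pics/ and viewed, at most 10 in all, crops included, and the job is handed in when it is done.

```bash
mkdir -p pics; cat > h.py <<'E'
import numpy as np, cv2
from scipy.spatial.transform import Rotation as R
from plant import ctrl
def rot(r):
    r=np.array(r,float); return r if r.shape==(3,3) else R.from_quat(r).as_matrix()
def pose(p,st=None):
    "camera rotation, origin in world"
    if "mount" in p:
        T=rot(st["tcp_rot"]);M=np.array(p["mount"])
        return T@M[:3,:3], T@M[:3,3]+np.array(st["eef_pos"])
    return rot(p["rotation"]),np.array(p["xyz"])
def ray(p,uv,st=None):
    Rm,o=pose(p,st);d=np.array([(uv[0]-p["cx"])/p["fx"],(uv[1]-p["cy"])/p["fy"],1.])
    return o,Rm@d
def at_depth(p,uv,st=None):
    o,d=ray(p,uv,st);u,v=int(round(uv[0])),int(round(uv[1]))
    return o+d*p["depth"][v,u]
def at_z(p,uv,z,st=None):
    o,d=ray(p,uv,st);return o+d*(z-o[2])/d[2]
def cloud(p,st=None):
    Rm,o=pose(p,st);v,u=np.mgrid[:400,:640];z=p["depth"]
    d=np.stack([(u-p["cx"])/p["fx"]*z,(v-p["cy"])/p["fy"]*z,z],-1)
    c=d@Rm.T+o;c[z==0]=np.nan;return c
def save(p,n): cv2.imwrite("pics/"+n,p["pixels"][:,:,::-1])
E
python3 - <<'E'
from h import *
st=ctrl.get_state();print(st["eef_pos"],st["tcp_rot"],st["opening"],st["time"])
np.set_printoptions(precision=4,suppress=True)
for n in("scene","top"):
    p=ctrl.read_camera(n);save(p,n+"0.png");print(n,p["xyz"])
    for q in("dust_cap","accessory_block","recess","gauge","barrel_rim","petri_a","objective_case"):
        for r in ctrl.tip_of(q,p)[:3]:
            print(q,r["score"],np.round(r["at"]),at_depth(p,r["at"]))
E
```

```text
[ 0.15175447 -0.65704145  0.22991862] [ 9.93576546e-01  1.13155679e-01  3.91184888e-05 -1.19876574e-03] 1.0012034392979559 0.0
scene [0.0473 0.6004 0.5046]
dust_cap 0.85 [344. 196.] [ 0.4767 -0.106   0.1715]
dust_cap 0.79 [278. 286.] [0.5384 0.0145 0.0149]
dust_cap 0.29 [225. 298.] [0.5899 0.0994 0.0133]
accessory_block 0.82 [389. 231.] [ 0.4728 -0.3041  0.0242]
recess 0.91 [389. 227.] [ 0.4831 -0.3217  0.0254]
gauge 0.67 [337. 270.] [ 0.4729 -0.0871  0.0245]
barrel_rim 0.8 [342. 195.] [ 0.4789 -0.1008  0.1762]
petri_a 0.71 [283. 335.] [0.4416 0.1196 0.0135]
objective_case 0.93 [228. 294.] [0.5859 0.0967 0.02  ]
top [ 0.3318 -0.1273  1.0793]
dust_cap 0.75 [294. 195.] [ 0.5422 -0.0119  0.0674]
dust_cap 0.43 [330. 213.] [ 0.4812 -0.1176  0.2112]
accessory_block 0.68 [412. 233.] [ 0.4895 -0.3567  0.0157]
recess 0.97 [411. 227.] [ 0.5069 -0.3523  0.0161]
recess 0.24 [271. 178.] [0.5903 0.0673 0.0326]
gauge 0.55 [324. 224.] [ 0.4788 -0.1051  0.0344]
barrel_rim 0.79 [331. 209.] [ 0.4905 -0.1206  0.2102]
objective_case 0.6 [270. 179.] [0.5867 0.069  0.033 ]
```

View pics/scene0.png

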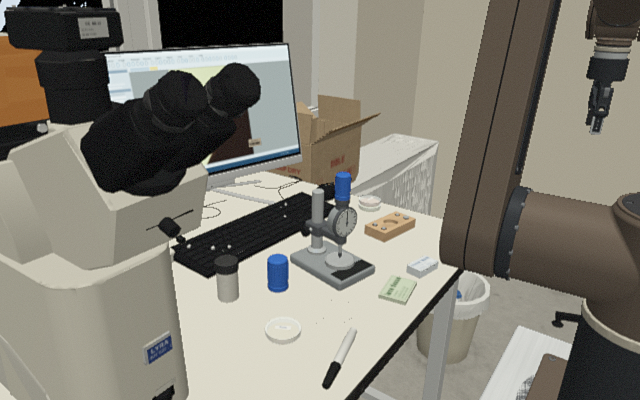

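View pics/top0.png

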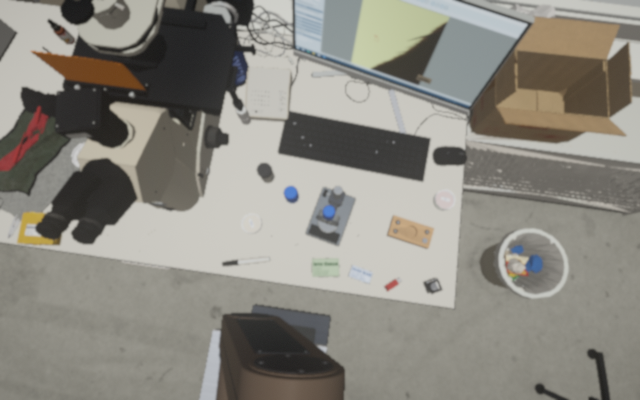

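The scene view shows the gauge with its blue cap at (344,186), the larger decoy cap on the bench at (278,272) and the wooden block at (389,226). In the top view the cap is at (330,212), the decoy at (291,193) and the block at (410,232). Next I'll measure the cap and block from depth.

```bash
cat > m.py <<'E'
from h import *
np.set_printoptions(precision=4,suppress=True)
for n in("top","scene"):
    p=ctrl.read_camera(n);c=cloud(p);im=p["pixels"].astype(int);r,g,b=im[...,0],im[...,1],im[...,2]
    m=(b>r+50)&(b>g+30)&(np.hypot(c[...,0]-.485,c[...,1]+.115)<.06)&(c[...,2]>.15)
    q=c[m];print(n,"cap n",m.sum(),"med",np.median(q,0),np.percentile(q,3,axis=0),np.percentile(q,97,axis=0))
    t=q[q[:,2]>.205];print(" captop",len(t),t.mean(0),t.min(0),t.max(0))
    w=(r>b+30)&(np.hypot(c[...,0]-.49,c[...,1]+.34)<.1)&(c[...,2]>.005)&(c[...,2]<.04)
    q=c[w];print(" wood",len(q),np.median(q,0))
    for z in ([.024]):
        uv=np.argwhere(w)[:,::-1]
        x=np.array([at_z(p,k,z)[:2] for k in uv],np.float32)
        print(cv2.minAreaRect(x*1000))
    s=(c[...,2]>.135)&(np.hypot(c[...,0]-.485,c[...,1]+.115)<.13)&~m
    print(" other high",c[s].mean(0) if s.any() else 0, s.sum())
    for k in ("recess","barrel_rim"):
        for h in ctrl.tip_of(k,p)[:1]: print(k,at_z(p,h["at"],.014 if k=="recess" else .173))
    f=ctrl.tip_of("gauge",p)
    if f: print("gauge",at_z(p,f[0]["at"],.022))
print(R.from_quat(ctrl.get_state()["tcp_rot"]).as_matrix())
E
python3 m.py
```

```text
top cap n 121 med [ 0.4837 -0.1148  0.21  ] [ 0.4719 -0.1273  0.2024] [ 0.4965 -0.1023  0.2125]
 captop 114 [ 0.4842 -0.1144  0.2099] [ 0.4708 -0.1282  0.2056] [ 0.4982 -0.101   0.2143]
 wood 849 [ 0.4931 -0.3508  0.0225]
((491.9900207519531, -349.81719970703125), (120.77802276611328, 60.60398864746094), 79.82716369628906)
 other high [ 0.5092 -0.1212  0.1534] 183
barrel_rim [ 0.4946 -0.1102  0.173 ]
gauge [ 0.4836 -0.1113  0.022 ]
scene cap n 422 med [ 0.4802 -0.103   0.1922] [ 0.4714 -0.1192  0.1658] [ 0.4953 -0.0987  0.2122]
 captop 106 [ 0.4832 -0.109   0.21  ] [ 0.471  -0.1255  0.2051] [ 0.4985 -0.0987  0.2128]
 wood 875 [ 0.4874 -0.3343  0.0232]
((485.665771484375, -333.63726806640625), (154.46435546875, 84.75277709960938), 79.59269714355469)
 other high [ 0.5047 -0.1115  0.1491] 459
recess [ 0.4981 -0.3668  0.014 ]
barrel_rim [ 0.4914 -0.1217  0.173 ]
gauge [ 0.4706 -0.0856  0.022 ]
[[ 0.9744  0.2249  0.    ]
 [ 0.2249 -0.9744  0.    ]
 [ 0.     -0.     -1.    ]]
```

```bash
R='[[0,0.0265,-0.027,-0.004,0],[0,0.053,-0.054,-0.008,0],[0,0.0795,-0.081,-0.012,0],[0,0.106,-0.108,-0.016,0],[0,0.1325,-0.135,-0.02,0]]'
python3 -m inch '[[0,0.0265,-0.027,-0.004,0],[0,0.053,-0.054,-0.008,0],[0,0.0795,-0.081,-0.012,0],[0,0.106,-0.108,-0.016,0],[0,0.1325,-0.135,-0.02,0]]'
python3 -m inch '[[0,0.0265,-0.027,-0.004,0],[0,0.053,-0.054,-0.008,0],[0,0.0795,-0.081,-0.012,0],[0,0.106,-0.108,-0.016,0],[0,0.1325,-0.135,-0.02,0]]'
python3 -m inch '[[0,0.0265,-0.027,-0.004,0],[0,0.053,-0.054,-0.008,0],[0,0.0795,-0.081,-0.012,0],[0,0.106,-0.108,-0.016,0],[0,0.106,-0.108,-0.016,0]]'
cat > w.py <<'E'
import sys
from h import *
np.set_printoptions(precision=4,suppress=True)
def rel(st,w): return rot(st["tcp_rot"]).T@(np.array(w)-st["eef_pos"])
st=ctrl.get_state();p=ctrl.read_camera("wrist");save(p,sys.argv[1])
print(st["eef_pos"],st["time"],p["mount"])
c=cloud(p,st);im=p["pixels"].astype(int);r,g,b=im[...,0],im[...,1],im[...,2]
m=(b>r+50)&(b>g+30)&(np.hypot(c[...,0]-.484,c[...,1]+.114)<.06)&(c[...,2]>.205)&(c[...,2]<.218)
q=c[m];uv=np.argwhere(m)[:,::-1].astype(np.int32)
if len(q)>20:
    (cc,rad)=cv2.minEnclosingCircle(uv);print("cap uv",cc,rad,len(q),"z",np.median(q[:,2]))
    w=at_z(p,cc,np.median(q[:,2]),st);print("cap",w,"mean",q.mean(0),q.min(0),q.max(0),"tool",rel(st,w))
E
python3 w.py w1.png
```

```text
time: 1.62
eef_pos: [0.2511, -0.4949, 0.2515]
tcp_rot: [0.994, 0.113, 0.0, 0.0]
contact_force: [1.2, -0.3, -0.1]
opening: 1.0
finger_force: 0.0
time: 2.03
eef_pos: [0.3499, -0.3334, 0.2718]
tcp_rot: [0.994, 0.113, 0.0, 0.0]
contact_force: [0.7, -0.8, -0.4]
opening: 1.003
finger_force: 0.0
time: 2.45
eef_pos: [0.4309, -0.2013, 0.2888]
tcp_rot: [0.993, 0.117, 0.002, -0.0]
contact_force: [-0.4, -0.2, 0.4]
opening: 0.999
finger_force: 0.0
[ 0.4309 -0.2013  0.2888] 2.45 [[ 0.0002 -0.9496 -0.3134  0.0811]
 [ 1.     -0.0003  0.0017 -0.001 ]
 [-0.0017 -0.3134  0.9496 -0.1421]
 [ 0.      0.      0.      1.    ]]
cap uv (214.1842041015625, 108.25438690185547) 23.117507934570312 1491 z 0.21027163259038445
cap [ 0.4871 -0.1154  0.2103] mean [ 0.487  -0.1151  0.2102] [ 0.4728 -0.1284  0.2052] [ 0.5007 -0.1003  0.2125] tool [ 0.0743 -0.0705  0.0787]
```

```bash
python3 -m inch '[[0,0.025,-0.0235,0,0],[0,0.05,-0.047,0,0],[0,0.073,-0.07,0,0],[0,0.073,-0.07,0,0],[0,0.073,-0.07,0,0]]'; python3 w.py w2.png; python3 - <<'E'
from h import *
print(R.from_quat(ctrl.get_state()["tcp_rot"]).as_matrix().round(4))
E
```

```text
time: 2.92
eef_pos: [0.4838, -0.1213, 0.287]
tcp_rot: [0.993, 0.114, -0.0, 0.0]
contact_force: [-0.6, -1.0, 0.1]
opening: 1.001
finger_force: 0.0
[ 0.4838 -0.1213  0.287 ] 2.9167 [[ 0.0002 -0.9496 -0.3134  0.0811]
 [ 1.     -0.0004  0.0017 -0.001 ]
 [-0.0017 -0.3134  0.9496 -0.1421]
 [ 0.      0.      0.      1.    ]]
cap uv (312.5, 207.0) 19.52572250366211 1140 z 0.21037332308637702
cap [ 0.4884 -0.1138  0.2104] mean [ 0.4878 -0.1138  0.2102] [ 0.4728 -0.1281  0.205 ] [ 0.501  -0.1     0.2129] tool [ 0.0063 -0.0063  0.0767]
[[ 9.744e-01  2.249e-01 -9.000e-04]
 [ 2.249e-01 -9.744e-01 -6.000e-04]
 [-1.000e-03  4.000e-04 -1.000e+00]]
```

View pics/w2.png

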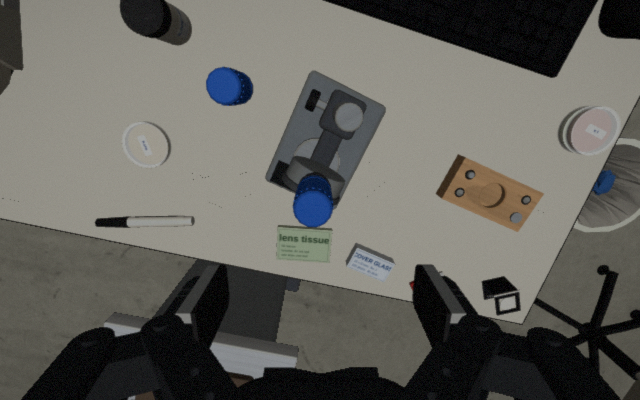

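Wrist view: the cap top is at (312,207), right under the tool. The block and its recess are at (490,193) and the gauge column is behind the cap at (345,115). Aligning and descending.

```bash
python3 -m inch '[[0.2,0.006,-0.006,0,0],[0.3,0.006,-0.006,0.02,0],[0.3,0.006,-0.006,0.04,0],[0.3,0.006,-0.006,0.055,0],[0.3,0.006,-0.006,0.055,0]]'; python3 - <<'E'
from h import *
st=ctrl.get_state()
print((rot(st["tcp_rot"]).T@(np.array([.488,-.114,.182])-st["eef_pos"])).round(4))
E
```

```text
time: 3.38
eef_pos: [0.4859, -0.1143, 0.2284]
tcp_rot: [0.994, 0.112, -0.003, -0.002]
contact_force: [0.5, -0.6, -0.4]
opening: 0.701
finger_force: 0.0
[0.0024 0.0004 0.0464]
```

```bash
python3 -m inch '[[0.3,0.002,0,0.015,0],[0.3,0.002,0,0.03,0],[0.3,0.002,0,0.04,0],[0.3,0.002,0,0.046,0],[0.3,0.002,0,0.046,0]]'; python3 -m inch '[[0.45,0,0,0,0],[0.55,0,0,0,0],[0.6,0,0,0,0],[0.65,0,0,0,0],[0.7,0,0,0,0]]' 25;python3 -m inch '[[0.75,0,0,0,0],[0.8,0,0,0,0],[0.8,0,0,0,0],[0.8,0,0,0,0],[0.8,0,0,0,0]]' 25
```

```text
time: 3.8
eef_pos: [0.4894, -0.1139, 0.1853]
tcp_rot: [0.994, 0.113, -0.001, -0.001]
contact_force: [0.3, 0.3, -0.5]
opening: 0.699
finger_force: 0.0
time: 4.22
eef_pos: [0.4907, -0.1138, 0.1873]
tcp_rot: [0.994, 0.113, 0.001, 0.0]
contact_force: [0.1, 0.2, 2.6]
opening: 0.319
finger_force: 24.9
time: 4.63
eef_pos: [0.4907, -0.1139, 0.1873]
tcp_rot: [0.994, 0.113, 0.001, 0.0]
contact_force: [-0.4, 0.8, 6.1]
opening: 0.324
finger_force: 25.3
```

```bash
python3 -m inch '[[0.8,0,0,-0.01,0],[0.8,0,0,-0.025,0],[0.8,0,0,-0.045,0],[0.8,0,0,-0.065,0],[0.8,0,0,-0.07,0]]'; python3 -m inch '[[0.8,0,0,0,0],[0.8,0,0,0,0]]'; cat > b.py <<'E'
import sys
from h import *
np.set_printoptions(precision=4,suppress=True)
st=ctrl.get_state();p=ctrl.read_camera("wrist");save(p,sys.argv[1])
T=rot(st["tcp_rot"]);print(st["eef_pos"],st["time"],st["opening"],st["finger_force"])
c=cloud(p,st);im=p["pixels"].astype(int);r,g,b=im[...,0],im[...,1],im[...,2]
w=((r>b+30)&(np.hypot(c[...,0]-.492,c[...,1]+.35)<.1)&(c[...,2]>.018)&(c[...,2]<.03)).astype(np.uint8)
n,l,s,_=cv2.connectedComponentsWithStats(w)
if n>1:
    k=1+np.argmax(s[1:,4]);uv=np.argwhere(l==k)[:,::-1]
    x=np.array([at_z(p,q,.024,st)[:2] for q in uv],np.float32);print("wood",cv2.minAreaRect(x*1000),len(x))
f=(np.hypot(c[...,0]-.492,c[...,1]+.35)<.03)&(c[...,2]<.0175)&(c[...,2]>.008)
if f.sum()>20: print("floor",f.sum(),np.median(c[f],0),c[f].min(0),c[f].max(0))
for h in ctrl.tip_of("recess",p)[:2]:
    print("recess",h["score"],h["at"],at_z(p,h["at"],.014,st))
m=(b>r+50)&(b>g+30)&(np.hypot(c[...,0]-st["eef_pos"][0],c[...,1]-st["eef_pos"][1])<.05)
q=c[m];print("held",m.sum(),q.min(0) if len(q) else "",q.max(0) if len(q) else "")
print("to block centre", T.T@(np.array([.492,-.35,.25])-st["eef_pos"]))
E
python3 b.py w3.png
```

```text
time: 5.05
eef_pos: [0.4912, -0.1142, 0.2596]
tcp_rot: [0.994, 0.113, 0.002, 0.001]
contact_force: [1.1, 0.4, 0.9]
opening: 0.32
finger_force: 25.0
time: 5.22
eef_pos: [0.4897, -0.1135, 0.2555]
tcp_rot: [0.994, 0.113, -0.0, -0.0]
contact_force: [0.2, 0.8, -0.4]
opening: 0.324
finger_force: 25.0
[ 0.4897 -0.1135  0.2555] 5.2167 0.3235335129268211 25.025287406751886
wood ((494.2813415527344, -349.44268798828125), (123.6593246459961, 59.95230484008789), 79.54792022705078) 3685
floor 476 [ 0.4931 -0.3553  0.014 ] [ 0.4772 -0.3688  0.0119] [ 0.5093 -0.3404  0.0175]
recess 0.92 [506.7, 205.9] [ 0.4947 -0.3526  0.014 ]
held 3906 [ 0.4728 -0.1277  0.2314] [ 0.5012 -0.0992  0.2805]
to block centre [-0.0509  0.2309  0.0054]
```

View pics/w3.png

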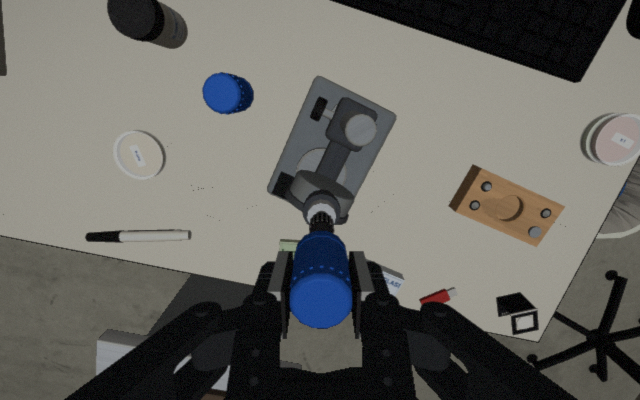

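Cap is held (top at (321,300)), the knob is uncovered at (322,218) and the recess is at (507,207). Carrying it over the recess.

```bash
python3 -m inch '[[0.8,-0.005,0.025,-0.005,0],[0.8,-0.0125,0.063,-0.005,0],[0.8,-0.020,0.1,-0.005,0],[0.8,-0.0275,0.138,-0.005,0],[0.8,-0.035,0.175,-0.005,0]]'; python3 -m inch '[[0.8,-0.007,0.035,0.02,0],[0.8,-0.011,0.0565,0.05,0],[0.8,-0.011,0.0565,0.085,0],[0.8,-0.011,0.0565,0.115,0],[0.8,-0.011,0.0565,0.125,0]]';python3 -m inch '[[0.8,0,0,0,0],[0.8,0,0,0,0],[0.8,0,0,0,0]]';python3 b.py w4.png
```

```text
time: 5.73
eef_pos: [0.4947, -0.2933, 0.2595]
tcp_rot: [0.994, 0.113, -0.001, -0.001]
contact_force: [0.4, -0.6, -0.1]
opening: 0.322
finger_force: 25.1
time: 6.15
eef_pos: [0.4938, -0.347, 0.1284]
tcp_rot: [0.994, 0.113, -0.004, -0.005]
contact_force: [-0.4, 1.5, -0.7]
opening: 0.322
finger_force: 25.0
time: 6.4
eef_pos: [0.4986, -0.3503, 0.1386]
tcp_rot: [0.994, 0.113, 0.001, 0.001]
contact_force: [0.8, -0.1, 0.5]
opening: 0.319
finger_force: 25.1
[ 0.4986 -0.3503  0.1386] 6.4 0.31907587336998344 25.05091626662761
wood ((494.674560546875, -351.0792236328125), (119.81991577148438, 61.016807556152344), 79.63257598876953) 7491
floor 1101 [ 0.4924 -0.3513  0.0136] [ 0.4767 -0.3679  0.0111] [ 0.5086 -0.3345  0.0174]
held 3505 [ 0.4814 -0.3644  0.1167] [ 0.5101 -0.3359  0.1639]
to block centre [-0.0061 -0.0014 -0.1114]
```

View pics/w4.png

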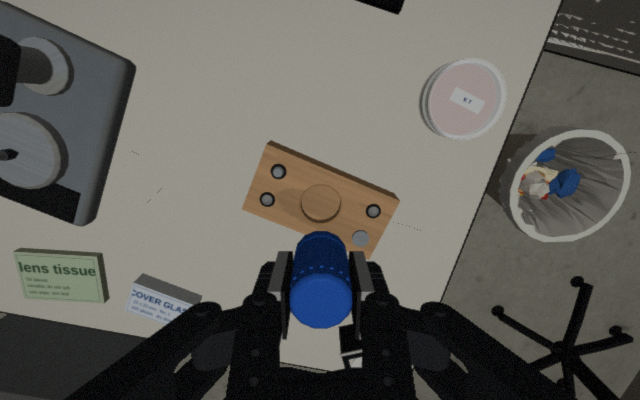

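Recess at (321,203), directly below the held cap (top (321,300)). The offset left to correct is about 1 mm. Lowering.

```bash
python3 -m inch '[[0.8,-0.0014,0.0006,0.015,0],[0.8,-0.0014,0.0006,0.035,0],[0.8,-0.0014,0.0006,0.055,0],[0.8,-0.0014,0.0006,0.07,0],[0.8,-0.0014,0.0006,0.08,0]]';python3 -m inch '[[0.8,0,0,0,0],[0.8,0,0,0,0],[0.8,0,0,0,0]]'; python3 -m inch '[[0.8,0,0,0.002,0],[0.8,0,0,0.004,0],[0.8,0,0,0.006,0],[0.8,0,0,0.008,0],[0.8,0,0,0.008,0]]'
python3 - <<'E'
from h import *
st=ctrl.get_state();print(st["eef_pos"],st["contact_force"])
p=ctrl.read_camera("wrist");save(p,"w5.png")
E
```

```text
time: 6.92
eef_pos: [0.4964, -0.3505, 0.0564]
tcp_rot: [0.994, 0.113, 0.0, 0.0]
contact_force: [-0.4, 0.1, -0.4]
opening: 0.321
finger_force: 25.1
time: 7.17
eef_pos: [0.4972, -0.3514, 0.0582]
tcp_rot: [0.994, 0.113, 0.001, 0.001]
contact_force: [-0.2, -0.4, -1.3]
opening: 0.318
finger_force: 25.0
time: 7.58
eef_pos: [0.4961, -0.3505, 0.048]
tcp_rot: [0.994, 0.113, -0.0, -0.0]
contact_force: [0.2, 0.8, 0.6]
opening: 0.322
finger_force: 25.1
[ 0.49607481 -0.35046575  0.04800273] [0.24473156 0.8316903  0.63139437]
```

View pics/w5.png

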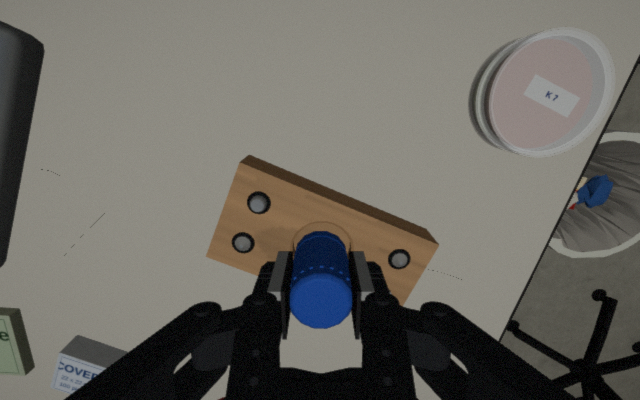

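The rim of the recess shows evenly behind the cap (arc top at (321,224)), so they are aligned. I'll lower the last 10 mm gently.

```bash
python3 -m inch '[[0.8,0,0,0.002,0],[0.8,0,0,0.004,0],[0.8,0,0,0.006,0],[0.8,0,0,0.007,0],[0.8,0,0,0.007,0]]';  python3 -m inch '[[0.8,0,0,0.001,0],[0.8,0,0,0.002,0],[0.8,0,0,0.003,0],[0.8,0,0,0.003,0],[0.8,0,0,0.003,0]]'
```

```text
time: 8.05
eef_pos: [0.4964, -0.3506, 0.0412]
tcp_rot: [0.994, 0.113, 0.0, 0.0]
contact_force: [0.5, -0.9, -1.0]
opening: 0.321
finger_force: 25.0
time: 8.47
eef_pos: [0.4963, -0.3506, 0.0384]
tcp_rot: [0.994, 0.113, 0.0, 0.0]
contact_force: [2.3, -0.4, -1.1]
opening: 0.319
finger_force: 25.1
```

```bash
python3 -m inch '[[0.8,0,0,0.0005,0],[0.8,0,0,0.001,0],[0.8,0,0,0.0015,0],[0.8,0,0,0.0015,0],[0.8,0,0,0.0015,0]]'
```

```text
time: 8.88
eef_pos: [0.4965, -0.3507, 0.0383]
tcp_rot: [0.994, 0.113, 0.0, 0.0]
contact_force: [-0.1, 2.5, 7.8]
opening: 0.325
finger_force: 25.9
```

Seated on the floor (7.8 N at the expected height). Opening slowly and rising.

```bash
python3 -m inch '[[0.66,0,0,-0.001,0],[0.62,0,0,-0.001,0],[0.58,0,0,-0.001,0],[0.52,0,0,-0.001,0],[0.45,0,0,-0.001,0]]';  python3 -m inch '[[0.4,0,0,0,0],[0.4,0,0,-0.01,0],[0.4,0,0,-0.03,0],[0.4,0,0,-0.06,0],[0.4,0,0,-0.09,0]]'
python3 -m inch '[[0.4,0,0,-0.035,0],[0.4,0,0,-0.07,0],[0.4,0,0,-0.1,0],[0.4,0,0,-0.11,0],[0.4,0,0,-0.11,0]]'
python3 - <<'E'
from h import *
np.set_printoptions(precision=4,suppress=True)
st=ctrl.get_state();p=ctrl.read_camera("wrist");save(p,"w6.png");T=rot(st["tcp_rot"])
c=cloud(p,st);im=p["pixels"].astype(int);r,g,b=im[...,0],im[...,1],im[...,2]
m=(b>r+50)&(b>g+30)&(np.hypot(c[...,0]-.494,c[...,1]+.351)<.04)
print("cap",c[m].mean(0),np.percentile(c[m],97,axis=0))
t=c[m];t=t[t[:,2]>np.percentile(t[:,2],90)-.004];print("top",t.min(0),t.max(0))
print(st["eef_pos"],"to knob",T.T@(np.array([.488,-.114,.285])-st["eef_pos"]))
E
```

```text
time: 9.3
eef_pos: [0.4957, -0.3502, 0.0372]
tcp_rot: [0.994, 0.113, -0.0, -0.0]
contact_force: [0.5, 0.2, -0.2]
opening: 0.551
finger_force: 0.0
time: 9.72
eef_pos: [0.4955, -0.3499, 0.1284]
tcp_rot: [0.994, 0.113, -0.001, -0.001]
contact_force: [1.0, -0.1, 0.6]
opening: 0.604
finger_force: 0.0
time: 10.13
eef_pos: [0.4976, -0.3519, 0.243]
tcp_rot: [0.994, 0.113, 0.003, 0.003]
contact_force: [-0.0, -0.0, 0.7]
opening: 0.597
finger_force: 0.0
cap [ 0.4956 -0.3503  0.0576] [ 0.5068 -0.3385  0.0628]
top [ 0.4793 -0.3646  0.0583] [ 0.5069 -0.3373  0.0636]
[ 0.4976 -0.3519  0.243 ] to knob [ 0.0443 -0.2336 -0.0435]
```

View pics/w6.png

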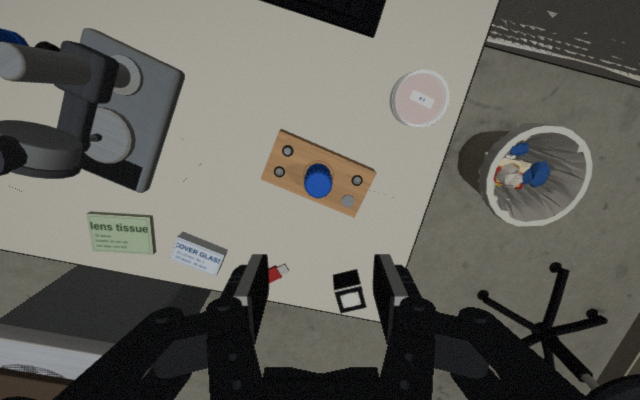

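The cap stands in the recess at (319,181), its top at z = 0.062 as it should be. Now going back over the knob.

```bash
python3 -m inch '[[0.4,0.007,-0.037,-0.01,0],[0.4,0.014,-0.074,-0.02,0],[0.4,0.021,-0.111,-0.03,0],[0.4,0.028,-0.148,-0.04,0],[0.4,0.035,-0.185,-0.04,0]]';python3 -m inch '[[0.4,0.004,-0.024,0,0],[0.4,0.009,-0.048,0,0],[0.4,0.009,-0.048,0,0],[0.4,0.009,-0.048,0,0],[0.4,0.009,-0.048,0,0]]'
cat > k.py <<'E'
import sys
from h import *
np.set_printoptions(precision=4,suppress=True)
st=ctrl.get_state();p=ctrl.read_camera("wrist");save(p,sys.argv[1]);T=rot(st["tcp_rot"]);print(st["eef_pos"])
c=cloud(p,st)
near=np.hypot(c[...,0]-.488,c[...,1]+.114)<.025
m=near&(c[...,2]>.198)&(c[...,2]<.21);q=c[m]
if len(q):
    (cc,rad)=cv2.minEnclosingCircle(np.argwhere(m)[:,::-1].astype(np.int32));w=at_z(p,cc,.203,st)
    print("knob top",len(q),q.mean(0),q.min(0),q.max(0),cc,rad,w,"tool",T.T@(w-st["eef_pos"]))
for h in ctrl.tip_of("knob",p)[:1]: print("net",h["score"],h["at"],at_z(p,h["at"],.193,st))
for h in ctrl.tip_of("barrel_rim",p)[:1]: print("rim",h["score"],h["at"],at_z(p,h["at"],.173,st))
E
python3 k.py w7.png
```

```text
time: 10.6
eef_pos: [0.488, -0.1607, 0.2769]
tcp_rot: [0.994, 0.113, -0.001, -0.001]
contact_force: [0.4, 0.6, -0.0]
opening: 0.601
finger_force: 0.0
time: 11.02
eef_pos: [0.486, -0.1137, 0.2759]
tcp_rot: [0.994, 0.113, -0.001, -0.001]
contact_force: [0.2, -0.1, -0.5]
opening: 0.601
finger_force: 0.0
[ 0.486  -0.1137  0.2759]
knob top 399 [ 0.4873 -0.114   0.2019] [ 0.4781 -0.1226  0.198 ] [ 0.4947 -0.1061  0.2042] (322.1853942871094, 214.4213409423828) 11.744027137756348 [ 0.4879 -0.1138  0.203 ] tool [0.002  0.0006 0.0729]
net 0.64 [321.7, 210.7] [ 0.4871 -0.1137  0.193 ]
rim 0.7 [321.3, 203.5] [ 0.486  -0.1137  0.173 ]
```

View pics/w7.png

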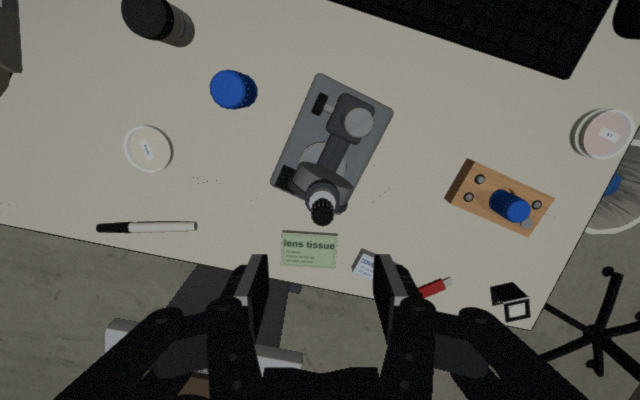

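Knob at (322,214), the cap is in the block at (511,206), and the tool is centred to about 1 mm. Descending and gripping.

```bash
python3 -m inch '[[0.45,0.001,0.0005,0.02,0],[0.5,0.001,0.0005,0.045,0],[0.5,0.001,0.0005,0.065,0],[0.5,0.001,0.0005,0.08,0],[0.5,0.001,0.0005,0.09,0]]';python3 -m inch '[[0.5,0,0,0.004,0],[0.5,0,0,0.007,0],[0.5,0,0,0.007,0],[0.5,0,0,0.007,0]]'
```

```text
time: 11.58
eef_pos: [0.4867, -0.1144, 0.1854]
tcp_rot: [0.994, 0.112, -0.001, -0.001]
contact_force: [-0.4, -0.2, -0.9]
opening: 0.501
finger_force: 0.0
time: 11.92
eef_pos: [0.4883, -0.1143, 0.1818]
tcp_rot: [0.994, 0.113, 0.001, 0.0]
contact_force: [-0.3, -0.4, 0.6]
opening: 0.503
finger_force: 0.0
```

```bash
python3 -m inch '[[0.5,-0.0005,0,0.002,0],[0.55,-0.0005,0,0.0045,0],[0.6,-0.0005,0,0.0045,0],[0.65,-0.0005,0,0.0045,0],[0.7,-0.0005,0,0.0045,0]]' 60;python3 -m inch '[[0.75,0,0,0,0],[0.8,0,0,0,0],[0.85,0,0,0,0],[0.9,0,0,0,0],[1,0,0,0,0]]' 60;python3 -m inch '[[1,0,0,0,0],[1,0,0,0,0],[1,0,0,0,0]]' 60
```

```text
time: 12.33
eef_pos: [0.4873, -0.1139, 0.1765]
tcp_rot: [0.994, 0.113, 0.0, 0.0]
contact_force: [-0.2, -0.1, 0.6]
opening: 0.298
finger_force: 0.0
time: 12.75
eef_pos: [0.4874, -0.1144, 0.1767]
tcp_rot: [0.994, 0.113, 0.0, 0.001]
contact_force: [-1.4, -2.2, 0.6]
opening: 0.161
finger_force: 58.4
time: 13.0
eef_pos: [0.4874, -0.1144, 0.1767]
tcp_rot: [0.994, 0.113, 0.0, 0.001]
contact_force: [-0.5, -3.4, 1.5]
opening: 0.162
finger_force: 58.5
```

Gripped at the right width (0.162 × 85 ≈ 14 mm). Pulling straight up.

```bash
python3 -m inch '[[1,0,0,-0.004,0],[1,0,0,-0.009,0],[1,0,0,-0.014,0],[1,0,0,-0.019,0],[1,0,0,-0.024,0]]';python3 -m inch '[[1,0,0,-0.004,0],[1,0,0,-0.007,0],[1,0,0,-0.008,0],[1,0,0,-0.008,0],[1,0,0,-0.008,0]]'
cat > f.py <<'E'
import sys
from h import *
np.set_printoptions(precision=4,suppress=True)
out=[]
for n in ("wrist","scene"):
    st=ctrl.get_state();p=ctrl.read_camera(n);s=st if n=="wrist" else None
    if n=="wrist": print(st["eef_pos"],st["contact_force"],st["opening"])
    c=cloud(p,s);im=p["pixels"].astype(int);r,g,b=im[...,0],im[...,1],im[...,2]
    m=(r>g+50)&(r>b+50)&(np.hypot(c[...,0]-.487,c[...,1]+.114)<.02)&(c[...,2]>.1)
    if m.any(): print(n,"red",m.sum(),np.argwhere(m).mean(0)[::-1],c[m].mean(0),c[m].min(0),c[m].max(0))
    o=[]
    for k in("red_line","barrel_rim","knob"):
        for h in ctrl.tip_of(k,p)[:1]: print(n,k,h["score"],h["at"],at_depth(p,h["at"],s))
    x,y=(320,200) if n=="wrist" else (343,195)
    a=p["pixels"][y-40:y+40,x-50:x+50,::-1];out.append(cv2.resize(a,None,fx=6 if n!="wrist" else 6,fy=6,interpolation=cv2.INTER_CUBIC))
for i,o in enumerate(out): cv2.imwrite(f"pics/{sys.argv[1]}_{i}.png",o)
E
python3 f.py f1
```

```text
time: 13.42
eef_pos: [0.4873, -0.1143, 0.1989]
tcp_rot: [0.994, 0.113, 0.0, 0.0]
contact_force: [4.5, -5.3, -7.7]
opening: 0.165
finger_force: 58.5
time: 13.83
eef_pos: [0.4873, -0.1143, 0.2064]
tcp_rot: [0.994, 0.113, 0.0, 0.0]
contact_force: [5.0, -5.2, -7.1]
opening: 0.16
finger_force: 58.5
[ 0.4873 -0.1143  0.2064] [ 4.9527 -5.1992 -7.0876] 0.15963808650237488
wrist red_line 0.7 [321.3, 241.9] [ 0.4916 -0.1131  0.1846]
wrist barrel_rim 0.95 [319.6, 241.4] [ 0.491  -0.1123  0.1831]
wrist knob 0.77 [323.5, 287.8] [ 0.4931 -0.1135  0.2323]
scene red_line 0.39 [342.4, 192.3] [ 0.4832 -0.1099  0.1769]
scene barrel_rim 0.92 [343.8, 190.8] [ 0.4825 -0.1135  0.1789]
scene knob 0.58 [343.7, 167.2] [ 0.4778 -0.1017  0.2295]
```

View pics/f1_0.png

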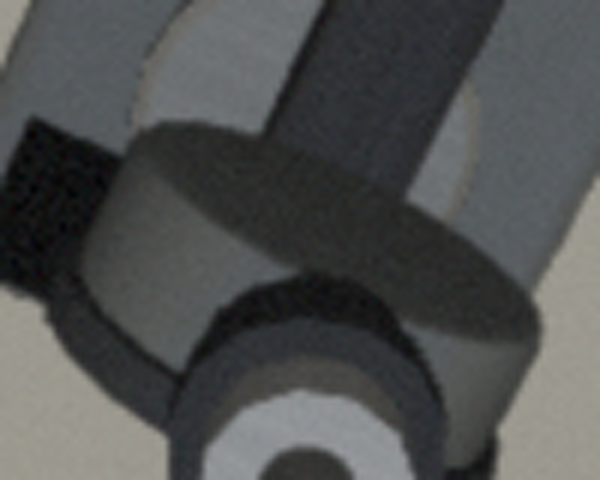

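View pics/f1_1.png

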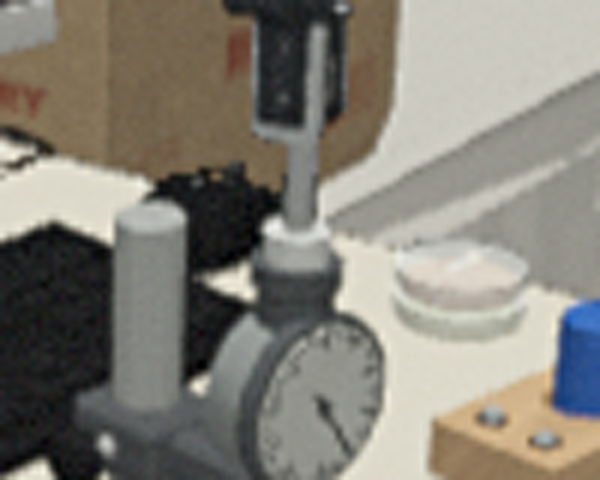

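The wrist crop shows the barrel rim (bright ring) and the rod, with no red yet. The scene crop shows the bare rod above the rim at (295,230) and the cap in the block. The TCP has risen 29.7 mm. I'll raise it in small steps until red shows, checking numerically.

```bash
cat > g.py <<'E'
from h import *
np.set_printoptions(precision=4,suppress=True)
for n in ("wrist","scene"):
    st=ctrl.get_state();p=ctrl.read_camera(n);s=st if n=="wrist" else None
    if n=="wrist": print("TCP z",st["eef_pos"][2],st["contact_force"])
    c=cloud(p,s);im=p["pixels"].astype(int);r,g,b=im[...,0],im[...,1],im[...,2]
    m=(r>g+25)&(r>b+25)&(np.hypot(c[...,0]-.487,c[...,1]+.114)<.02)&(c[...,2]>.15)
    print(n,"red",m.sum(),(np.argwhere(m).min(0),np.argwhere(m).max(0),c[m].mean(0),c[m].max(0)) if m.any() else "")
E
python3 g.py;for i in 1; do python3 -m inch '[[1,0,0,-0.0005,0],[1,0,0,-0.001,0],[1,0,0,-0.001,0]]'|sed -n 2p;python3 g.py; python3 -m inch '[[1,0,0,-0.0005,0],[1,0,0,-0.001,0],[1,0,0,-0.001,0]]'|sed -n 2p;python3 g.py;done
```

```text
TCP z 0.2063016098891164 [ 5.1153 -5.3542 -7.361 ]
wrist red 0 
scene red 0 
eef_pos: [0.4873, -0.1143, 0.2072]
TCP z 0.20719825525452823 [ 5.2507 -5.492  -8.3649]
wrist red 26 (array([233, 312]), array([242, 329]), array([ 0.4897, -0.1137,  0.173 ]), array([ 0.4917, -0.1088,  0.176 ]))
scene red 0 
eef_pos: [0.4873, -0.1143, 0.2082]
TCP z 0.20818963049058128 [ 4.8974 -5.2246 -8.1193]
wrist red 32 (array([233, 313]), array([242, 329]), array([ 0.4901, -0.1136,  0.1741]), array([ 0.4917, -0.1089,  0.1767]))
scene red 5 (array([192, 340]), array([193, 343]), array([ 0.4857, -0.1098,  0.1753]), array([ 0.4885, -0.1089,  0.1762]))
```

```bash
python3 -m inch '[[1,0,0,-0.0005,0],[1,0,0,-0.0007,0],[1,0,0,-0.0007,0],[1,0,0,-0.0007,0],[1,0,0,-0.0007,0]]';python3 g.py; python3 - <<'E'
from h import *
np.set_printoptions(precision=4,suppress=True)
p=ctrl.read_camera("top");c=cloud(p);im=p["pixels"].astype(int);r,g,b=im[...,0],im[...,1],im[...,2]
m=(b>r+50)&(b>g+30)&(np.hypot(c[...,0]-.494,c[...,1]+.351)<.04);print("cap",m.sum(),c[m].mean(0) if m.any() else "")
E
```

```text
time: 15.45
eef_pos: [0.4873, -0.1143, 0.2088]
tcp_rot: [0.994, 0.113, 0.0, 0.0]
contact_force: [5.3, -4.7, -8.3]
opening: 0.158
finger_force: 58.5
TCP z 0.20881831807270076 [ 5.2656 -4.6923 -8.3402]
wrist red 38 (array([232, 312]), array([242, 329]), array([ 0.4899, -0.1132,  0.1745]), array([ 0.492 , -0.1088,  0.178 ]))
scene red 5 (array([192, 340]), array([193, 344]), array([ 0.4836, -0.1092,  0.176 ]), array([ 0.4876, -0.1068,  0.1772]))
cap 81 [ 0.4903 -0.3491  0.0607]
```

```bash
python3 -c "
from plant import ctrl
print(ctrl.sign_off())"
```

```text
the job is handed in; nothing more can be done
None
```

I set the dust cap mouth down in the recess, and the arm is holding the rod 32 mm up with the red line level with the barrel rim; I handed the job in at about 15.5 s on the robot's clock, and the hand-in returned no verdict.

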